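# Try the punch chest's lid, trip its catch if it is caught, and hold the lid open

### The job

Hold the lid of the grey steel chest open for somebody who needs both hands for the small tools inside. First tug the lid upward by its bar handle, because its hidden catch may or may not be engaged: only if the lid stays caught, let it down again and push the sprung plunger on the latch housing all the way down to trip the catch (the plunger comes back up and the catch stays free); if the lid is not caught, leave the plunger alone. Then lift the lid to about 55 degrees and finish while still holding it there, with the things lying round the chest left where they are.

Things in the scene. Friction and masses are not known exactly. Their poses are not given: they have to be found in the camera images.
- chest: grey sheet-steel chest screwed to the bench, 120 (x) by 170 (y) by 78 mm high, lid 4 mm more; origin at the centre of the box's underside, z up, its front (-x) faces the robot, the lid's hinge runs along the far (+x) top rim. On its left (+y) side stands the dark latch housing, 78 mm high (x -50 to 18, y 87 to 145 mm in this frame), which hides the catch: it starts either engaged or free.
- lid (a joint): opening angle of the lid, rad: 0 shut, grows as the front edge rises, stop at 1.2. With the catch engaged it has about 0.08 rad of play (7 mm at the bar; 0.1 if pulled hard), then stops firmly; when free it swings on. It weighs about 0.4 kg (at most 4 N at the bar) and falls shut if let go. Shutting it does not engage the catch again.
- lid_hinge (a point): point on the hinge line of the lid (far top rim, 78 mm above the bench), midway along it; the point's y axis runs along the hinge, and its axes turn with the lid (at 0 they are the chest's axes)
- lid_bar (a point): middle of the lid's bar handle: round steel bar, 10 mm diameter, along y, 90 mm between its posts, its centre 36 mm above the lid's top; 95 mm in front of the hinge line and 40 mm above it when shut (118 mm above the bench). It can turn in the grip like an axle as the lid swings. Axes turn with the lid.
- plunger (a joint): travel of the sprung release plunger, m: 0 up, 0.012 fully down at its stop; it takes 3 N to start and 8 N at the bottom and springs back. It trips an engaged catch in the last 3 mm of its stroke (only when the lid is not being pulled up).
- plunger_top (a point): centre of the top of the plunger's round steel button, 20 mm across, 22 mm above the housing's top (100 mm above the bench) when up; it is pressed straight down
- flux_jar_mid (a point): bystander: white screw-top jar, 38 mm across, 61 mm high; point half-way up

How it is judged (in metres and radians):
On the way:
1. the lid is tugged up by the fingers (more than 0.02 rad) with the plunger up and before the catch has been tripped (value of joint lid above 0.02 rad and contact force between the fingers and lid above 0.5 N and value of joint plunger below 0.004 m and distance of hook_nose from where it was at the start of the episode below 0.0139 m), for 0.1 s.
At the end, for the whole second after the job is handed in: the lid is held still by the fingers, open between 0.78 and 1.18 rad (45 to 67 degrees), with the plunger up (value of joint lid between 0.78 and 1.18 rad and velocity of joint lid between -0.05 and 0.05 rad/s and contact force between the fingers and lid above 0.5 N and value of joint plunger below 0.003 m); the arm keeps its last pose, push and grip.
It fails at once if the plunger is pressed although the catch was free from the start (value of joint plunger above 0.005 m and z of hook_nose in the frame of chest below 0.0494 m and distance of hook_nose from where it was at the start of the episode below 0.0133 m).
It fails at once if the jar, carton, spanner or punch lying round the chest is knocked more than 30 mm away (distance of any of flux_jar_mid, carton_c0, spanner_c0, punch_c0 from where it was at the start of the episode above 0.03 m).
It also fails if it takes over 48 s, if anything falls off the work surface, if the arm or the gripper's body presses on something with over 40 N, if the wrist force passes 120 N, or if a joint passes its speed limit or range.

### The arm

A 6-joint arm with a two-finger parallel gripper is mounted at the origin on the work surface; the furniture and walls round the work are solid. World frame = base frame: x ahead of the robot, y to its left, z up, the work surface at z = 0. Lengths are in mm, angles in rad, forces in N, time in s.
With the tool pointing down it reaches from about 275 to 1000 mm from the base axis. Payload 8.4 kg.
Tool frame: the origin (TCP) lies between the finger pads; the fingertips stand 22 mm ahead of it and the grasp point (between the pads) lies 3 mm ahead of it; z points along the fingers, y is the line along which they close (so a half turn about z gives the same grasp; the last joint's range is limited). The gripper opens to 85 mm and grips with 20 to 120 N. Pads are 22 mm wide; open, the fingers measure 114 mm over their backs; the gripper's body (76 mm by 85 mm) begins 54 mm behind the grasp point. The pads swing forward as they close: fully open they stand 13 mm farther back than shut.
Start: joints at [-1.294, 0.353, 1.633, -0, 1.155, -0.002], TCP at [172, -600.869, 253.281] pointing down, gripper open.
Joint ranges: [-2.63, 2.63], [-0.92, 2.1], [0.06, 2.66], [-1.3, 4.44], [0, 2.69], [-3.02, 3.02]. Speed limits (rad/s): [2.22, 2.22, 2.79, 3.14, 3.14, 3.14].

### API

Orientations are given as [roll, pitch, yaw] about the fixed x, y, z axes, in that order (R = Rz(yaw) Ry(pitch) Rx(roll)).
In Python, from rig import r, grab_frame gives the robot as it stands.
- The arm moves only by the shell command python3 -m inch 'ROWS' [FORCE]. ROWS is JSON, a list of rows, each a list of 7 numbers: the turn, a rotation vector about the tool's x, y, z as a fraction of full scale, then the shift along the tool's x, y, z as a fraction of full scale, then the closure, from 0 (fully open) to 1 (shut). In form: [[rx, ry, rz, dx, dy, dz, fingers], ...]. A call has 1 to 8 rows; each row shifts and turns the commanded pose from where the row before left it, along the tool's axes as they then stand; what a row does not reach is not made up. Full scale, the value 1, is 2.5 cm for a shift and pi rad for a turn. A row lasts 1/12 s, in which the tool goes at most 41.7 mm and 7.16 degrees, less where a joint would pass 70% of its speed; a pose out of reach is approached as far as the arm can. A call with a number of a shift or a turn outside -1 to 1 is refused whole. A call with a gripper value outside its range is refused whole. The fingers move at their own pace and stop on an object; FORCE is the grip in N (left out, the last holds). Time passes only in rows, so rows that do not move let the fingers close. It gives the time, the measured TCP pose, the force, the opening and the grip force at its end, in the units of the state.
- r.sense(): the state, without advancing time (a new reading comes with each control period).
- grab_frame(name): name is "scene" or "top" or "wrist"; returns a dict with "pixels" (480x640x3 uint8, red, green, blue), "z_map" (480x640 float32, mm along the optical axis (not along the pixel's ray), 0 where there is no reading), "vertical_fov" (degrees; the focal length in pixels is half the picture's height over the tangent of half this angle, whatever the lens; pixels are square), "cx", "cy" (the principal point, pixels), "cam_to_world" (4x4, takes a point from camera to world coordinates). Camera axes: x right, y down, z forward; pixel columns grow to the right and rows downward; lengths in mm; the calibration is good to about 2 mm. A picture is of the moment at which its call begins.
- r.sign_off(): hands the job in; it is judged then, once.
The state is a dict: "clock": time; "qpos": joint angles; "qvel": joint speeds; "joint_efforts": joint torques, N m; "eef_pos": TCP position; "tcp_rot": TCP orientation; "contact_force": force on the tool from outside, world axes, zero at the start; "wrist_torque": the same for the moment, N m; "opening": opening from 0.0 (shut) to 1.0 (fully open); "grasp_force": force on a finger pad.
Only numpy, scipy, OpenCV 4.12 (cv2) and the standard library are available. Lean on these libraries where they do the work, as an engineer would, in place of code of your own. Each camera call takes 0.05 s, during which the arm holds its last target. There are 200 camera calls.

## Working session

There is one attempt and no reset: what is moved stays moved. The work goes in short steps, Python scripts to look and compute and a shell command to move; the robot and the scene stay as the last step left them, time stands still between calls to the robot, and variables do not carry over. Pictures are saved under pics/ and viewed, at most 10 in all, crops included, and the job is handed in when it is done.

```bash
ls; mkdir -p pics; python3 - <<'E'
from rig import r, grab_frame
import cv2, numpy as np, pickle
s=r.sense(); print(s)
for n in ("scene","top"):
    f=grab_frame(n); cv2.imwrite(f"pics/{n}0.png",f["pixels"][...,::-1]); pickle.dump(f,open(f"{n}0.pkl","wb"))
    print(n,f["vertical_fov"],f["cx"],f["cy"],np.round(f["cam_to_world"],3).tolist())
E
```

```text
pics
{'clock': 0.0, 'qpos': array([-1.29441367e+00,  3.53645963e-01,  1.63416338e+00, -1.30106664e-06,
        1.15519991e+00, -2.40157382e-03]), 'qvel': array([ 1.19109638e-03,  2.24661049e-04, -1.49874134e-03, -2.35967232e-03,
       -2.74128080e-04,  5.63922682e-06]), 'joint_efforts': array([ 5.16471318e-04, -6.05256057e+01, -3.42071307e+01, -1.66258228e-04,
        9.38387762e-03, -4.29976907e-07]), 'eef_pos': array([ 171.86442724, -600.42481851,  252.55051434]), 'tcp_rot': array([-3.14017606e+00, -2.21249232e-06,  2.78784755e-01]), 'contact_force': array([ 0.11203425, -1.27436394, -0.27977688]), 'wrist_torque': array([-0.01059717, -0.02586216,  0.00129526]), 'grasp_force': 0.0, 'opening': 1.0024359320595027}
scene 48.360110480228535 326.07110935613554 234.67945967635762 [[0.652, -0.329, 0.684, -116.221], [-0.759, -0.281, 0.588, -605.608], [-0.001, -0.902, -0.433, 467.064], [0.0, 0.0, 0.0, 1.0]]
top 43.98980562976686 318.2820404513344 234.81641446395204 [[-0.006, -0.986, 0.168, 330.329], [-1.0, 0.007, 0.007, -111.643], [-0.008, -0.168, -0.986, 941.007], [0.0, 0.0, 0.0, 1.0]]
```

View pics/scene0.png

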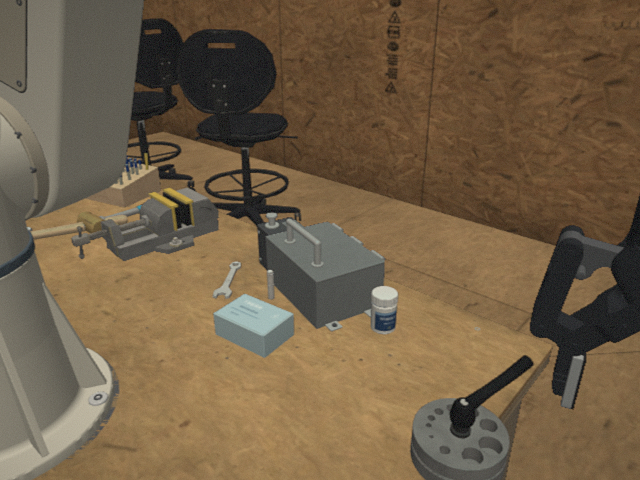

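View pics/top0.png

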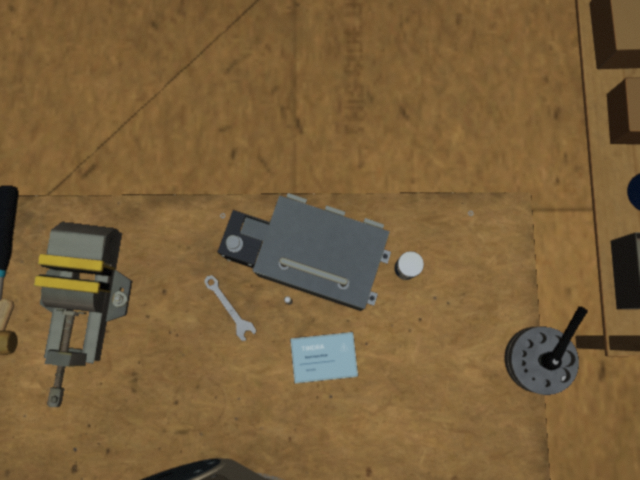

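Scene: chest left of the jar, carton, punch and spanner in front. Top: bar ends at about (283,264) and (344,284), plunger button at (234,243), jar (410,265), punch (288,300).

```bash
cat > h.py <<'E'
import numpy as np, pickle
def world(f,u,v):
    F=240/np.tan(np.radians(f["vertical_fov"]/2)); z=f["z_map"][v,u].astype(float)
    p=np.stack([(u-f["cx"])/F*z,(v-f["cy"])/F*z,z,np.ones_like(z)])
    return (f["cam_to_world"]@p)[:3].T
E
python3 - <<'E'
from h import *
import cv2
f=pickle.load(open("top0.pkl","rb"))
def box(u0,u1,v0,v1,z0,z1):
    v,u=np.mgrid[v0:v1,u0:u1]; u=u.ravel();v=v.ravel(); P=world(f,u,v); k=(P[:,2]>z0)&(P[:,2]<z1)&(f["z_map"][v,u]>0); return P[k]
B=box(270,360,250,300,112,135)
c,sz,a=cv2.minAreaRect(B[:,:2].astype(np.float32)); print("bar",len(B),c,sz,a,B.mean(0),B[:,2].max())
d=np.linalg.svd(B[:,:2]-B[:,:2].mean(0))[2][0]; print("dir",d,np.degrees(np.arctan2(-d[0],d[1])))
L=box(250,400,190,310,74,90); print("lid",cv2.minAreaRect(L[:,:2].astype(np.float32)),np.median(L[:,2]))
Q=box(220,250,230,258,92,110); print("plunger",len(Q),cv2.minAreaRect(Q[:,:2].astype(np.float32)),np.median(Q[:,2]))
for n,b in dict(jar=(395,428,250,282,50,75),punch=(280,296,290,306,15,90),carton=(285,362,330,385,15,80)).items():
    q=box(*b); print(n,len(q),q.mean(0) if len(q) else '',q[:,2].max() if len(q) else '')
E
```

```text
bar 515 (420.2476501464844, -98.1070556640625) (99.21290588378906, 9.991232872009277) 71.08255004882812 [419.91999175 -98.19823592 122.8496457 ] 127.28222503976258
dir [-0.32363311 -0.94618265] 161.11721707771684
lid ((462.2281494140625, -96.0319595336914), (202.90745544433594, 128.205078125), 71.07575988769531) 83.00878565700236
plunger 152 ((465.06512451171875, 17.227516174316406), (18.891963958740234, 19.146093368530273), 45.1277961730957) 101.08052795503329
jar 530 [ 435.83944109 -241.749379     61.60116846] 67.0770644705949
punch 51 [384.68776447 -58.77143031  47.05100176] 53.934718907282104
carton 2866 [ 299.8211201  -112.14245823   39.23368985] 44.56645565037843
```

```bash
R='[0,0,0,0.628,-0.691,0,0]'; python3 -m inch '[[0,0,0,0.628,-0.691,0,0],[0,0,0,0.628,-0.691,0,0],[0,0,0,0.628,-0.691,0,0],[0,0,0,0.628,-0.691,0,0],[0,0,0,0.628,-0.691,0,0],[0,0,0,0.628,-0.691,0,0],[0,0,0,0.628,-0.691,0,0],[0,0,0,0.628,-0.691,0,0]]'
```

```text
clock: 0.77
eef_pos: [254.9, -432.2, 253.0]
tcp_rot: [-3.141, 0.0, 0.279]
contact_force: [1.0, -0.8, 0.4]
opening: 1.001
grasp_force: 0.0
```

```bash
python3 -m inch '[[0,0,0,0.628,-0.691,0,0],[0,0,0,0.628,-0.691,0,0],[0,0,0,0.628,-0.691,0,0],[0,0,0,0.628,-0.691,0,0],[0,0,0,0.628,-0.691,0,0],[0,0,0,0.628,-0.691,0,0],[0,0,0,0.628,-0.691,0,0],[0,0,0,0.628,-0.691,0,0]]'
```

```text
clock: 1.43
eef_pos: [337.6, -264.8, 253.1]
tcp_rot: [-3.141, 0.0, 0.279]
contact_force: [0.4, -0.6, 1.4]
opening: 1.0
grasp_force: 0.0
```

```bash
python3 -m inch '[[0,0,0,0.628,-0.691,0,0],[0,0,0,0.628,-0.691,0,0],[0,0,0,0.628,-0.691,0,0],[0,0,0,0.628,-0.691,0,0],[0,0,0,0.628,-0.691,0,0],[0,0,0,0.628,-0.691,0,0],[0,0,0,0.628,-0.691,0,0],[0,0,0,0.628,-0.691,0,0]]'
```

```text
clock: 2.1
eef_pos: [420.3, -97.4, 253.2]
tcp_rot: [-3.141, 0.0, 0.279]
contact_force: [0.1, -0.0, 0.6]
opening: 1.0
grasp_force: 0.0
```

```bash
python3 -m inch '[[0,0,-0.0383,0,0,0,0],[0,0,-0.0383,0,0,0,0],[0,0,-0.0383,0,0,0,0],[0,0,-0.0383,0,0,0,0],[0,0,-0.0383,0,0,0,0],[0,0,-0.0383,0,0,0,0],[0,0,-0.0383,0,0,0,0],[0,0,-0.0383,0,0,0,0]]'; python3 -c "
from rig import r,grab_frame
print(r.sense()['qpos'])
import cv2
f=grab_frame('wrist');cv2.imwrite('pics/wrist1.png',f['pixels'][...,::-1]);import pickle;pickle.dump(f,open('wrist1.pkl','wb'))"
```

```text
clock: 2.77
eef_pos: [419.9, -98.5, 253.1]
tcp_rot: [-3.141, 0.0, 1.247]
contact_force: [1.0, -0.9, -0.5]
opening: 1.002
grasp_force: 0.0
[-2.33866630e-01  4.46357726e-02  2.02480933e+00 -1.28288528e-05
  1.07268152e+00  8.94713803e-02]
```

```bash
python3 - <<'E'
from h import *
import cv2
f=pickle.load(open("wrist1.pkl","rb"))
v,u=np.mgrid[0:480:2,0:640:2]; u=u.ravel();v=v.ravel(); P=world(f,u,v)
k=(f["z_map"][v,u]>0)&(P[:,2]>112)&(P[:,2]<132)&(np.hypot(P[:,0]-420,P[:,1]+98)<65); B=P[k]
print(len(B),cv2.minAreaRect(B[:,:2].astype(np.float32)),np.percentile(B[:,2],[50,95]))
k=(f["z_map"][v,u]>0)&(P[:,2]>93)&(P[:,2]<110)&(np.hypot(P[:,0]-465,P[:,1]-17)<20);print(k.sum(),P[k].mean(0) if k.any() else '')
E
```

```text
448 ((420.22515869140625, -97.91114807128906), (98.881103515625, 9.273513793945312), 71.23269653320312) [122.55200325 124.0628716 ]
175 [464.93118577  17.05471353 100.1874004 ]
```

View pics/wrist1.png

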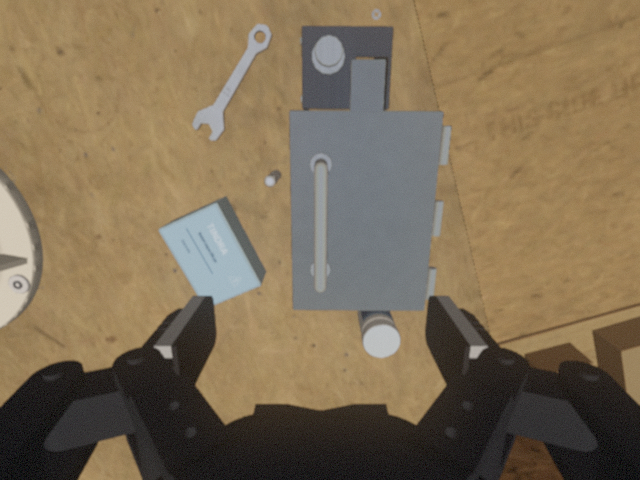

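```bash
python3 -m inch '[[0,0,0,0,0,0.8,0],[0,0,0,0,0,0.8,0],[0,0,0,0,0,0.8,0],[0,0,0,0,0,0.8,0],[0,0,0,0,0,0.8,0],[0,0,0,0,0,0.6,0],[0,0,0,0,0,0.6,0],[0,0,0,0,0,0,0]]' 30
```

```text
clock: 3.48
eef_pos: [418.4, -98.2, 121.0]
tcp_rot: [-3.137, 0.0, 1.239]
contact_force: [-0.4, -0.4, -0.1]
opening: 1.001
grasp_force: 0.0
```

```bash
python3 -m inch '[[0,0,0,0,0,0,1],[0,0,0,0,0,0,1],[0,0,0,0,0,0,1],[0,0,0,0,0,0,1],[0,0,0,0,0,0,1],[0,0,0,0,0,0,1],[0,0,0,0,0,0,1],[0,0,0,0,0,0,1]]' 30
```

```text
clock: 4.15
eef_pos: [419.7, -98.4, 123.7]
tcp_rot: [-3.141, -0.0, 1.241]
contact_force: [-3.2, 0.9, 7.6]
opening: 0.105
grasp_force: 29.3
```

```bash
python3 -m inch '[[0,0,0,0,0.02,-0.06,1],[0,0,0,0,0.03,-0.06,1],[0,0,0,0,0.02,-0.06,1],[0,0,0,0,0.03,-0.06,1],[0,0,0,0,0,0,1],[0,0,0,0,0,0,1],[0,0,0,0,0,0,1],[0,0,0,0,0,0,1]]' 60
```

```text
clock: 4.82
eef_pos: [421.8, -99.2, 129.0]
tcp_rot: [-3.14, 0.0, 1.241]
contact_force: [-3.9, 2.6, -2.1]
opening: 0.088
grasp_force: 58.6
```

```bash
python3 -m inch '[[0,0,0,0,0.02,-0.04,1],[0,0,0,0,0.02,-0.04,1],[0,0,0,0,0.02,-0.04,1],[0,0,0,0,0,0,1],[0,0,0,0,0,0,1]]'
```

```text
clock: 5.23
eef_pos: [423.1, -99.6, 131.6]
tcp_rot: [-3.14, -0.0, 1.241]
contact_force: [-2.5, 4.6, -14.9]
opening: 0.089
grasp_force: 58.5
```

```bash
python3 -m inch '[[0,0,0,0,0.01,-0.04,1],[0,0,0,0,0.02,-0.04,1],[0,0,0,0,0,0,1],[0,0,0,0,0,0,1]]'
```

```text
clock: 5.57
eef_pos: [423.6, -99.7, 133.1]
tcp_rot: [-3.139, -0.0, 1.241]
contact_force: [-1.1, 5.3, -26.3]
opening: 0.085
grasp_force: 58.4
```

```bash
python3 -m inch '[[0,0,0,0,-0.04,0.1,1],[0,0,0,0,-0.05,0.1,1],[0,0,0,0,-0.05,0.1,1],[0,0,0,0,-0.05,0.1,1],[0,0,0,0,0,0.04,1],[0,0,0,0,0,0,1],[0,0,0,0,0,0,1],[0,0,0,0,0,0,1]]' 30
```

```text
clock: 6.23
eef_pos: [419.8, -98.4, 123.9]
tcp_rot: [-3.141, 0.0, 1.241]
contact_force: [-8.8, 5.4, 2.1]
opening: 0.09
grasp_force: 62.3
```

```bash
python3 -m inch '[[0,0,0,0,0,0,0],[0,0,0,0,0,0,0],[0,0,0,0,0,0,0],[0,0,0,0,0,0,0],[0,0,0,0,0,0,0],[0,0,0,0,0,0,0],[0,0,0,0,0,0,0],[0,0,0,0,0,0,0]]'
```

```text
clock: 6.9
eef_pos: [420.2, -98.6, 123.3]
tcp_rot: [3.141, 0.0, 1.241]
contact_force: [0.2, -0.6, 0.4]
opening: 0.997
grasp_force: 0.0
```

```bash
python3 -m inch '[[0,0,0,0,0,-0.5,0],[0,0,0,0,0,-0.5,0],[0,0,0,0,0,-0.5,0],[0,0,0,0,0,-0.5,0],[0,0,0,0,0,-0.5,0],[0,0,0,0,0,-0.5,0],[0,0,0,0,0,-0.5,1],[0,0,0,0,0,0,1]]'
```

```text
clock: 7.57
eef_pos: [421.4, -98.9, 212.7]
tcp_rot: [3.138, -0.0, 1.241]
contact_force: [0.1, 0.2, -0.4]
opening: 0.746
grasp_force: 0.0
```

```bash
python3 -m inch '[[0,0,0,0.7,0.03,0,1],[0,0,0,0.7,0.03,0,1],[0,0,0,0.7,0.03,0,1],[0,0,0,0.7,0.03,0,1],[0,0,0,0.7,0.03,0,1],[0,0,0,0.7,0.03,0,1],[0,0,0,0.7,0.03,0,1],[0,0,0,0,0,0,1]]'
```

```text
clock: 8.23
eef_pos: [465.6, 17.6, 210.1]
tcp_rot: [-3.142, -0.001, 1.243]
contact_force: [-0.1, 1.2, 0.3]
opening: -0.001
grasp_force: 0.0
```

```bash
python3 -m inch '[[0,0,0,0,0,0.5,1],[0,0,0,0,0,0.5,1],[0,0,0,0,0,0.5,1],[0,0,0,0,0,0.5,1],[0,0,0,0,0,0.5,1],[0,0,0,0,0,0.4,1],[0,0,0,0,0,0.3,1],[0,0,0,0,0,0,1]]'
```

```text
clock: 8.9
eef_pos: [463.6, 15.3, 129.2]
tcp_rot: [-3.139, 0.001, 1.241]
contact_force: [-0.6, 0.6, -0.2]
opening: -0.0
grasp_force: 0.0
```

```bash
python3 -m inch '[[0,0,0,0,0,0.12,1],[0,0,0,0,0,0.12,1],[0,0,0,0,0,0.12,1],[0,0,0,0,0,0,1],[0,0,0,0,0,0,1]]'
```

```text
clock: 9.32
eef_pos: [465.1, 15.6, 122.1]
tcp_rot: [3.141, -0.0, 1.241]
contact_force: [0.6, -0.2, 0.1]
opening: 0.001
grasp_force: 0.0
```

```bash
python3 -m inch '[[0,0,0,0,0,0.12,1],[0,0,0,0,0,0.12,1],[0,0,0,0,0,0.12,1],[0,0,0,0,0,0,1],[0,0,0,0,0,0,1]]'
```

```text
clock: 9.73
eef_pos: [465.2, 15.6, 112.9]
tcp_rot: [3.141, -0.0, 1.241]
contact_force: [0.2, -1.1, 5.5]
opening: 0.006
grasp_force: 3.2
```

```bash
python3 -m inch '[[0,0,0,0,0,0.08,1],[0,0,0,0,0,0.08,1],[0,0,0,0,0,0,1],[0,0,0,0,0,0,1]]'
```

```text
clock: 10.07
eef_pos: [465.3, 15.6, 109.9]
tcp_rot: [3.141, -0.0, 1.242]
contact_force: [-5.1, -0.1, 19.9]
opening: -0.002
grasp_force: 10.3
```

```bash
python3 -m inch '[[0,0,0,0,0,-0.3,1],[0,0,0,0,0,-0.6,1],[0,0,0,0,0,-0.6,1],[0,0,0,0,0,-0.6,1],[0,0,0,0,0,-0.6,1],[0,0,0,0,0,-0.6,1],[0,0,0,0,0,-0.6,0],[0,0,0,0,0,0,0]]'
```

```text
clock: 10.73
eef_pos: [466.1, 15.7, 208.5]
tcp_rot: [3.138, -0.001, 1.241]
contact_force: [0.8, 0.0, -0.0]
opening: 0.273
grasp_force: 0.0
```

```bash
python3 -m inch '[[0,0,0,-0.7,-0.03,0,0],[0,0,0,-0.7,-0.03,0,0],[0,0,0,-0.7,-0.03,0,0],[0,0,0,-0.7,-0.03,0,0],[0,0,0,-0.7,-0.03,0,0],[0,0,0,-0.7,-0.03,0,0],[0,0,0,-0.7,-0.03,0,0],[0,0,0,0,0,0,0]]'
```

```text
clock: 11.4
eef_pos: [418.8, -100.2, 205.3]
tcp_rot: [-3.14, 0.001, 1.24]
contact_force: [0.2, 0.4, -0.3]
opening: 1.0
grasp_force: 0.0
```

```bash
python3 -m inch '[[0,0,0,0.04,0,0.5,0],[0,0,0,0.02,0,0.5,0],[0,0,0,0,0,0.5,0],[0,0,0,0,0,0.5,0],[0,0,0,0,0,0.5,0],[0,0,0,0,0,0.5,0],[0,0,0,0,0,0.26,0],[0,0,0,0,0,0,0]]'
```

```text
clock: 12.07
eef_pos: [419.6, -96.5, 123.2]
tcp_rot: [-3.139, 0.0, 1.242]
contact_force: [-0.7, -0.5, 0.3]
opening: 1.001
grasp_force: 0.0
```

```bash
python3 -m inch '[[0,0,0,0,0,0,1],[0,0,0,0,0,0,1],[0,0,0,0,0,0,1],[0,0,0,0,0,0,1],[0,0,0,0,0,0,1],[0,0,0,0,0,0,1],[0,0,0,0,0,0,1],[0,0,0,0,0,0,1]]' 30
```

```text
clock: 12.73
eef_pos: [420.2, -97.0, 125.1]
tcp_rot: [-3.141, -0.0, 1.241]
contact_force: [-2.4, 1.7, 6.6]
opening: 0.102
grasp_force: 29.3
```

```bash
python3 -m inch '[[0,0,0,0,0.04,-0.1,1],[0,0,0,0,0.04,-0.1,1],[0,0,0,0,0.05,-0.1,1],[0,0,0,0,0.05,-0.1,1],[0,0,0,0,0,0,1],[0,0,0,0,0,0,1]]'; python3 - <<'E'
import numpy as np
th=np.linspace(0,.98,22)
x=-95*np.cos(th)+40*np.sin(th); z=95*np.sin(th)+40*np.cos(th)
print(np.round(np.c_[th,x+95,z-40],1).tolist())
E
```

```text
clock: 13.23
eef_pos: [424.4, -98.5, 134.8]
tcp_rot: [-3.141, 0.0, 1.241]
contact_force: [-3.6, 1.9, -1.5]
opening: 0.101
grasp_force: 29.4
[[0.0, 0.0, 0.0], [0.0, 2.0, 4.4], [0.1, 4.1, 8.7], [0.1, 6.5, 12.9], [0.2, 9.1, 16.9], [0.2, 11.8, 20.9], [0.3, 14.8, 24.7], [0.3, 17.9, 28.4], [0.4, 21.1, 31.9], [0.4, 24.6, 35.3], [0.5, 28.2, 38.5], [0.5, 31.9, 41.5], [0.6, 35.8, 44.4], [0.6, 39.8, 47.0], [0.7, 43.9, 49.5], [0.7, 48.1, 51.8], [0.7, 52.4, 53.9], [0.8, 56.9, 55.8], [0.8, 61.4, 57.4], [0.9, 66.0, 58.9], [0.9, 70.6, 60.1], [1.0, 75.3, 61.2]]
```

```bash
python3 -m inch '[[0,0,0,0,0.08,-0.12,1],[0,0,0,0,0.104,-0.16,1],[0,0,0,0,0.108,-0.16,1],[0,0,0,0,0.12,-0.152,1],[0,0,0,0,0.124,-0.148,1],[0,0,0,0,0.128,-0.14,1],[0,0,0,0,0,0,1]]'
```

```text
clock: 13.82
eef_pos: [439.1, -103.5, 157.2]
tcp_rot: [-3.137, 0.0, 1.241]
contact_force: [-11.2, 6.1, 6.1]
opening: 0.104
grasp_force: 29.8
```

```bash
python3 -m inch '[[0,0,0,0,0.14,-0.136,1],[0,0,0,0,0.144,-0.128,1],[0,0,0,0,0.148,-0.12,1],[0,0,0,0,0.156,-0.116,1],[0,0,0,0,0.16,-0.104,1],[0,0,0,0,0.164,-0.1,1],[0,0,0,0,0,0,1]]'
```

```text
clock: 14.4
eef_pos: [461.3, -111.1, 175.8]
tcp_rot: [-3.139, 0.0, 1.241]
contact_force: [-15.2, 5.4, 20.7]
opening: 0.102
grasp_force: 31.4
```

```bash
python3 -m inch '[[0,0,0,0,-0.03,-0.06,1],[0,0,0,0,-0.02,-0.05,1],[0,0,0,0,0,0,1],[0,0,0,0,0,0,1]]'; python3 -c "
from rig import grab_frame
import cv2
f=grab_frame('scene');cv2.imwrite('pics/scene2.png',cv2.resize(f['pixels'][150:390,180:480,::-1],None,fx=2,fy=2))"
```

```text
clock: 14.73
eef_pos: [462.1, -111.4, 176.9]
tcp_rot: [3.139, -0.0, 1.241]
contact_force: [5.6, -1.8, -15.2]
opening: 0.098
grasp_force: 29.9
```

View pics/scene2.png

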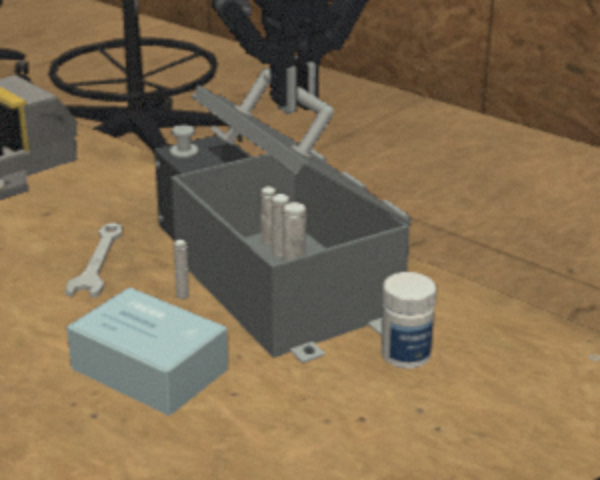

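The lid is open about 40° with the bar held in the fingers, the plunger is up, and the jar, carton, spanner and punch are where they were. Continuing the arc.

```bash
python3 -m inch '[[0,0,0,0,0.18,-0.05,1],[0,0,0,0,0.172,-0.076,1],[0,0,0,0,0.18,-0.076,1],[0,0,0,0,0,0,1],[0,0,0,0,0,0,1]]'
```

```text
clock: 15.2
eef_pos: [473.6, -115.3, 182.9]
tcp_rot: [-3.141, 0.0, 1.241]
contact_force: [-5.7, 2.6, 5.2]
opening: 0.099
grasp_force: 31.6
```

```bash
python3 -m inch '[[0,0,0,0,0.18,-0.064,1],[0,0,0,0,0.184,-0.06,1],[0,0,0,0,0.184,-0.048,1],[0,0,0,0,0,0,1],[0,0,0,0,0,0,1]]'
```

```text
clock: 15.62
eef_pos: [487.2, -120.0, 187.8]
tcp_rot: [3.14, 0.0, 1.241]
contact_force: [-5.0, 1.6, 9.1]
opening: 0.1
grasp_force: 31.7
```

```bash
python3 -m inch '[[0,0,0,0,0,-0.02,1],[0,0,0,0,0,0,1],[0,0,0,0,0,0,1],[0,0,0,0,0,0,1],[0,0,0,0,0,0,1],[0,0,0,0,0,0,1],[0,0,0,0,0,0,1],[0,0,0,0,0,0,1]]' 45; python3 -c "
from rig import grab_frame
import cv2
f=grab_frame('scene');cv2.imwrite('pics/scene3.png',cv2.resize(f['pixels'][150:390,180:480,::-1],None,fx=2,fy=2))"
```

```text
clock: 16.28
eef_pos: [486.8, -119.8, 187.8]
tcp_rot: [3.141, 0.0, 1.241]
contact_force: [-3.8, 1.2, 7.1]
opening: 0.094
grasp_force: 44.6
```

View pics/scene3.png

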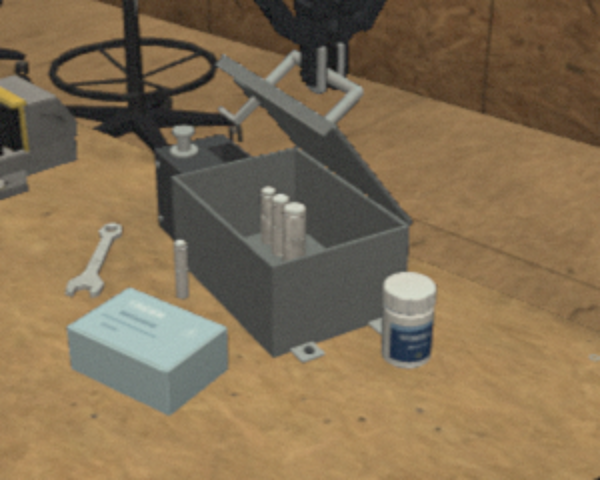

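The lid stands open at about 54° with the bar gripped (around (330,80)), the plunger is up at (182,140), and the things round the chest are undisturbed.

```bash
python3 -c "
from rig import r
print(r.sign_off())"
```

```text
the job is handed in; nothing more can be done
None
```

The tug showed the lid was caught, so I let it down and pressed the plunger to its stop, which freed the catch; the lid is now held still at about 54° by its bar, the things round the chest are where they were, and the job is handed in, though no verdict was returned.

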